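# Set four keepsakes into their box frames

## Robot

A 6-joint arm with a two-finger parallel gripper is mounted at the origin on the work surface. World frame = base frame: x ahead of the robot, y to its left, z up, the work surface at z = 0. Lengths are in mm, angles in rad, forces in N, time in s.
With the tool pointing down it reaches from about 425 to 925 mm from the base axis. Payload 12.5 kg.
Tool frame: the origin (TCP) lies between the finger pads; the fingertips stand ahead of it and the grasp point (between the pads) lies 8 mm behind it (robot.tip_extent is the z of the fingertips in the tool frame, in mm); z points along the fingers, y is the direction in which the jaws open and shut (so a half turn about z gives the same grasp; the last joint's range is limited). The gripper opens to 85 mm and grips with 20 to 120 N. Pads are 22 mm wide; open, the fingers measure 114 mm over their backs; the gripper's body (76 mm by 85 mm) begins 54 mm behind the grasp point. The pads swing forward as they close: fully open they stand 13 mm farther back than shut.
Start: joints at [-1.249, 0.491, 1.559, -0, 1.092, -0.106], TCP at [259.318, -568.683, 216.327] pointing down, gripper open.
Joint ranges: [-3.1, 3.1], [-0.84, 2.19], [0.05, 2.79], [-1.13, 4.28], [0.06, 2.93], [-2.69, 2.69]. Speed limits (rad/s): [2.22, 2.22, 2.79, 3.14, 3.14, 3.14].

## Interface

Orientations are given as a unit quaternion [w, x, y, z].
In Python, from plant import robot gives the robot as it stands.
- The arm moves only by the tool move_arm, never from a script. Its argument "moves" is a list of rows, each a list of 2 entries, a list of its own where there are three numbers: the shift along the tool's x, y, z in m, then the turn about the tool's z in degrees. A call has 1 to 12 rows; each row is the pose to reach, as a shift and turn from the pose commanded when the call began, along the tool's axes at that moment; what a row does not reach only later rows make up. A row lasts 1/10 s, in which the tool goes at most 50 mm and 8.59 degrees, less where a joint would pass 70% of its speed; a pose out of reach is approached as far as the arm can. A call with a gripper value outside its range is refused whole. "jaw" is the finger opening in m, from 0 to 0.0854, set as the call begins (left out, the last holds). The fingers move at their own pace and stop on an object; the grip force is fixed at half the most. Time passes only in rows, so rows that repeat a pose let the fingers close. It gives the time, the measured TCP pose, the force and the opening at its end, in the units of the state.
- robot.state(): the state, without advancing time (a new reading comes with each control period).
- robot.read_camera(name): name is "scene" or "top"; returns (picture, depth): 400x640x3 uint8, red, green, blue; 400x640 float32, mm along the optical axis (not along the pixel's ray), 0 where there is no reading.
- robot.get_calibration(name): a dict with "K" (3x3 intrinsics, pixels), "k1" (the pictures are not rectified: a ray, as slopes to the right and down, at radius r is drawn at 1 + k1 r^2 times it, then the intrinsics apply), "extrinsics" (4x4, takes a point from camera to world coordinates). Camera axes: x right, y up, looking along -z (the intrinsics and any distortion apply to the point x, -y, -z); pixel columns grow to the right and rows downward; lengths in mm; the calibration is good to about 2 mm. A picture is of the moment at which its call begins. get_calibration takes no time and is no camera call.
- robot.hand_in(): hands the job in, once; it reports no verdict.
The state is a dict: "t": time; "joint_pos": joint angles; "joint_velocities": joint speeds; "tau": joint torques, N m; "eef_pos": TCP position; "eef_rot": TCP orientation; "ft_force": force on the tool from outside, world axes, zero at the start; "wrist_torque": the same for the moment, N m; "width": finger opening in mm.
Only numpy, scipy, OpenCV 4.12 (cv2) and the standard library are available. Lean on these libraries where they do the work, as an engineer would, in place of code of your own. Each camera call takes 0.05 s, during which the arm holds its last target. There are 200 camera calls.

## Task

Four keepsakes are waiting to be framed: a bronze medallion, a square painted tile, a wooden printing block and an oval cameo. Lay each one, face up and flat, on the mount pad of its own shape in the open box frames: centred on the pad and, all but the round medallion, lined up with the pad's sides or long way. Set each piece down, do not drop it.

Things in the scene. Friction and masses are not known exactly. Their poses are not given: they have to be found in the camera images.
- medallion: Dark bronze medallion with a raised rosette: round disc, 54 mm across, 12 mm thick (boss in the middle 12.5 mm), about 0.24 kg. Origin: centre of its underside, z up through its face; it starts lying face up on the bench at any yaw.
- tile: White glazed tile painted with a ring of coloured petals: square, 50 x 50 mm, 10 mm thick, about 0.06 kg; x and y are parallel to its sides. Origin: centre of its underside, z up through its face; it starts lying face up on the bench at any yaw.
- print_block: Dark wooden printing block with a black inked leaf pattern on top: oblong, 80 mm long (x) by 36 mm wide (y), 22 mm thick, about 0.06 kg. Origin: centre of its underside, z up through its face; it starts lying face up on the bench at any yaw.
- cameo: Pale blue ceramic cameo with white relief on top: oval, 70 mm long (x) by 44 mm wide (y), 12 mm thick, about 0.075 kg. Origin: centre of its underside, z up through its face; it starts lying face up on the bench at any yaw.
- frame_round: Box frame, face up, no glass, immovable. Black moulding 11 mm wide, 24 mm high, 140 x 140 mm outside; recess 118 x 118 mm with a cream floor 6 mm above the bench. Glued in its middle is a 5 mm mount pad (top 11 mm above the bench): round, navy blue, 74 mm across, for the medallion. Origin: centre of the underside, below the pad's centre; x, y along the sides, z up.
- frame_square: Box frame, face up, no glass, immovable. Black moulding 11 mm wide, 24 mm high, 140 x 140 mm outside; recess 118 x 118 mm with a cream floor 6 mm above the bench. Glued in its middle is a 5 mm mount pad (top 11 mm above the bench): square, dark green, 70 x 70 mm, sides parallel to the frame's, for the tile. Origin: centre of the underside, below the pad's centre; x, y along the sides, z up.
- frame_oblong: Box frame, face up, no glass, immovable. Black moulding 11 mm wide, 24 mm high, 140 x 140 mm outside; recess 118 x 118 mm with a cream floor 6 mm above the bench. Glued in its middle is a 5 mm mount pad (top 11 mm above the bench): oblong, wine red, 100 mm along the frame's x by 56 mm along its y, for the printing block. Origin: centre of the underside, below the pad's centre; x, y along the sides, z up.
- frame_oval: Box frame, face up, no glass, immovable. Black moulding 11 mm wide, 24 mm high, 140 x 140 mm outside; recess 118 x 118 mm with a cream floor 6 mm above the bench. Glued in its middle is a 5 mm mount pad (top 11 mm above the bench): oval, charcoal grey, 90 mm along the frame's x by 64 mm along its y, for the cameo. Origin: centre of the underside, below the pad's centre; x, y along the sides, z up.
Things that resemble listed ones, but are neither listed nor needed, are in the scene too. Leave any orange look-alike of the frame_round alone. What is shaped like the cameo but pink or red is not meant.

How it is judged (in metres and radians):
At the end, for the whole second after the job is handed in: Each piece rests face up (within 0.1 rad of level) on its own pad (underside 8 to 15 mm above the frame's underside), centres within 12 mm; block and cameo within 0.2 rad of the pad's long way, either end first, tile within 0.2 rad of the pad's sides, any quarter turn (horizontal distance between medallion and frame_round below 0.012 m and z of medallion in the frame of frame_round between 0.008 and 0.015 m and angle between each of medallion, tile, print_block, cameo's own z axis and vertical below 0.1 rad and linear speed of each of medallion, tile, print_block, cameo below 0.02 m/s and horizontal distance between tile and frame_square below 0.012 m and z of tile in the frame of frame_square between 0.008 and 0.015 m and (angle between the x axis of tile and the x axis of frame_square, either way round below 0.2 rad or angle between the x axis of tile and the y axis of frame_square, either way round below 0.2 rad) and horizontal distance between print_block and frame_oblong below 0.012 m and z of print_block in the frame of frame_oblong between 0.008 and 0.015 m and angle between the x axis of print_block and the x axis of frame_oblong, either way round below 0.2 rad and horizontal distance between cameo and frame_oval below 0.012 m and z of cameo in the frame of frame_oval between 0.008 and 0.015 m and angle between the x axis of cameo and the x axis of frame_oval, either way round below 0.2 rad); the robot touches nothing.
It fails at once if the medallion was dropped (it fell freely for more than about 4 cm) (linear speed of medallion above 0.9 m/s and height (world z) of medallion below 0.06 m and contact force between medallion and the fingers below 0.01 N).
It fails at once if the tile was dropped (it fell freely for more than about 4 cm) (linear speed of tile above 0.9 m/s and height (world z) of tile below 0.06 m and contact force between tile and the fingers below 0.01 N).
It fails at once if the print block was dropped (it fell freely for more than about 4 cm) (linear speed of print_block above 0.9 m/s and height (world z) of print_block below 0.06 m and contact force between print_block and the fingers below 0.01 N).
It fails at once if the cameo was dropped (it fell freely for more than about 4 cm) (linear speed of cameo above 0.9 m/s and height (world z) of cameo below 0.06 m and contact force between cameo and the fingers below 0.01 N).
It also fails if it takes over 99 s, if anything falls off the work surface, if the arm or the gripper's body presses on something with over 40 N, if the wrist force passes 120 N, or if a joint passes its speed limit or range.

## Working session

There is one attempt and no reset: what is moved stays moved. The work goes in short steps, Python scripts to look and compute and a tool call to move; the robot and the scene stay as the last step left them, time stands still between calls to the robot, and variables do not carry over. Pictures are saved under pics/ and viewed, about 12 in all and at most 16, crops included, and the job is handed in when it is done.

Besides the shell and the picture viewer there is one more tool, called after "Call:" in YAML: its name, and indented under it one key for each argument. move_arm: Moves the arm, as the interface text tells. Its arguments: {"type":"object","properties":{"moves":{"type":"array"},"jaw":{"type":"number"}},"required":["moves"]}

```bash
mkdir -p pics; ls
python3 - <<'E'
from plant import robot
import cv2,numpy as np
for n in("top","scene"):
    p,d=robot.read_camera(n); np.savez(f"{n}0.npz",p=p,d=d)
    cv2.imwrite(f"pics/{n}0.png",p[...,::-1]); c=robot.get_calibration(n); print(n,c)
print(robot.state(),robot.tip_extent)
E
```

```text
pics
top {'K': array([[490.19570007,   0.        , 319.30183265],
       [  0.        , 490.19570007, 197.17927239],
       [  0.        ,   0.        ,   1.        ]]), 'k1': -0.08743444621233915, 'extrinsics': array([[ 1.09544366e-02,  9.89135560e-01, -1.46597557e-01,
         2.67655721e+02],
       [-9.99607403e-01,  1.46134368e-02,  2.39058148e-02,
         8.13253373e+01],
       [ 2.57883857e-02,  1.46278128e-01,  9.88907310e-01,
         1.41919869e+03],
       [ 0.00000000e+00,  0.00000000e+00,  0.00000000e+00,
         1.00000000e+00]])}
scene {'K': array([[363.01598381,   0.        , 320.38786043],
       [  0.        , 363.01598381, 197.7112292 ],
       [  0.        ,   0.        ,   1.        ]]), 'k1': 0.015852857385681905, 'extrinsics': array([[ 9.06698078e-01, -3.22777132e-01,  2.71502337e-01,
         7.49157205e+02],
       [ 4.21401484e-01,  7.20523196e-01, -5.50696934e-01,
        -4.80558540e+02],
       [-1.78713543e-02,  6.13727339e-01,  7.89315759e-01,
         8.39293577e+02],
       [ 0.00000000e+00,  0.00000000e+00,  0.00000000e+00,
         1.00000000e+00]])}
{'t': 0.1, 'joint_pos': array([-1.24862454e+00,  4.91491871e-01,  1.55937366e+00, -6.16980707e-06,
        1.09172613e+00, -1.05605864e-01]), 'joint_velocities': array([-0.00048594, -0.00191596, -0.00173329, -0.00051967,  0.00077566,
        0.00037676]), 'tau': array([ 2.65629911e-03, -6.19446373e+01, -2.62026465e+01, -1.61571811e-04,
        2.89934025e-03, -2.10153559e-05]), 'eef_pos': array([ 259.22922241, -568.47065193,  215.79590823]), 'eef_rot': array([-4.96279837e-04,  9.77212433e-01,  2.12263072e-01, -5.67027038e-05]), 'ft_force': array([-0.0062389 ,  0.17543818, -0.68779278]), 'wrist_torque': array([ 0.00697496,  0.02370306, -0.01676255]), 'width': 85.44467781580875} 11.0
```

View pics/top0.png

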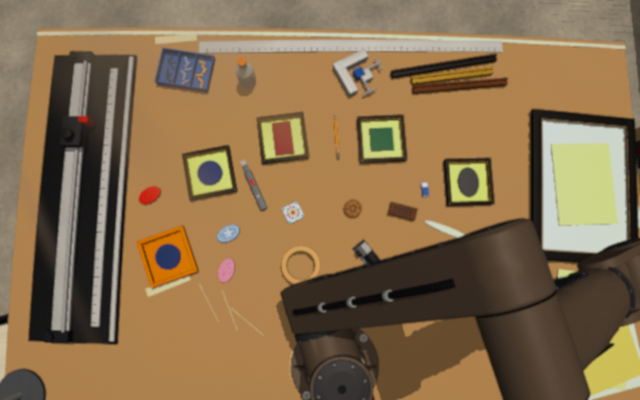

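View pics/scene0.png

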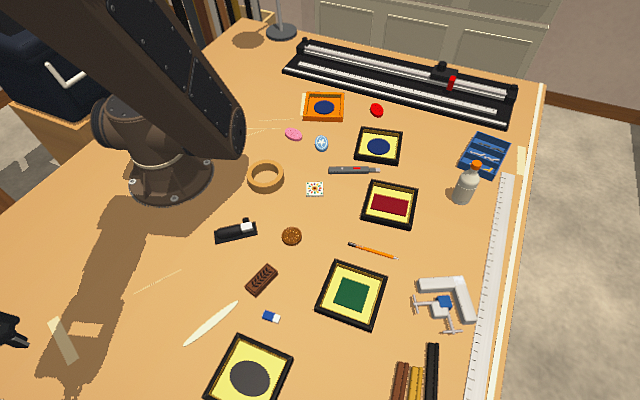

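The top view shows these, by pixel:
- **Frames:** round black at (209,173), with an orange look-alike at (167,257). Oblong at (283,138), square at (381,139), oval at (468,182).
- **Pieces:** tile (292,212), medallion (352,208), block (402,211).
- **Cameo candidates:** blue (228,233), pink (226,270) and red (149,195). Blue fits the description.

Next I'll measure them and confirm with an enlarged crop.

```bash
cat > h.py <<'E'
import numpy as np,cv2
from plant import robot
def cast(n,uv,z):
    c=robot.get_calibration(n);K=c["K"];E=c["extrinsics"]
    a=(np.asarray(uv,float).reshape(-1,2)-[K[0,2],K[1,2]])/K[0,0]
    s=a.copy()
    for _ in range(20): s=a/(1+c["k1"]*(s**2).sum(1,keepdims=True))
    d=np.c_[s[:,0],-s[:,1],-np.ones(len(s))]@E[:3,:3].T
    o=E[:3,3]; return (o+d*((z-o[2])/d[:,2])[:,None])[:,:2]
def masks(p):
    h=cv2.cvtColor(p,cv2.COLOR_RGB2HSV).astype(int);H,S,V=h[...,0],h[...,1],h[...,2]
    return dict(
     navy=(H>105)&(H<130)&(S>100)&(V<150), wine=((H>168)|(H<6))&(S>110)&(V<170),
     green=(H>50)&(H<95)&(S>60)&(V<150), grey=(V<90)&(S<60),
     blue=(H>95)&(H<118)&(S>40)&(V>140), white=((S<45)&(V>170)), brown=(V<130)&(S>60)&((H<18)|(H>170)))
def meas(n,p,key,uv,z,r=24,fill=True):
    """largest blob of a colour near uv -> world centre, long-axis angle deg, size"""
    m=masks(p)[key].astype(np.uint8);w=np.zeros_like(m);u,v=map(int,uv)
    w[max(v-r,0):v+r,max(u-r,0):u+r]=1;m&=w
    m=cv2.morphologyEx(m,cv2.MORPH_CLOSE,np.ones((3,3),np.uint8))
    cs,_=cv2.findContours(m,cv2.RETR_EXTERNAL,cv2.CHAIN_APPROX_NONE)
    if not cs: return None
    c=max(cs,key=cv2.contourArea)
    m[:]=0;cv2.drawContours(m,[c],-1,1,-1)
    ys,xs=np.nonzero(m);P=cast(n,np.c_[xs,ys],z).astype(np.float32)
    (cx,cy),(a,b),t=cv2.minAreaRect(P)
    if a<b:a,b,t=b,a,t+90
    C=P.mean(0);w_,V_=np.linalg.eigh(np.cov(P.T));ang=np.degrees(np.arctan2(V_[1,1],V_[0,1]))%180
    return dict(px=np.round([xs.mean(),ys.mean()],1),mean=np.round(C,1),rect=np.round([cx,cy],1),size=np.round([a,b],1),rang=round(t%180,1),pca=round(ang,1),n=len(P))
E
cat > m0.py <<'E'
from h import *
T=dict(round=("navy",(209,173),11,(378,147)),oblong=("wine",(283,138),11,(390,205)),square=("green",(381,139),11,(350,293)),oval=("grey",(468,182),11,(250,378)),
 medal=("brown",(352,208),12,(291,236)),tile=("white",(292,212),10,(314,188)),block=("brown",(402,211),22,(261,280)),cameo=("blue",(228,233),12,(321,143)))
for n in("top","scene"):
    p=np.load(n+"0.npz")["p"]
    for k,(c,a,z,b) in T.items():
        r={"top":{"oval":17,"medal":15,"tile":15}.get(k,20),"scene":{"oval":25}.get(k,24)}[n]
        print(n,k,meas(n,p,c,a if n=="top" else b,z,r))
p=np.load("top0.npz")["p"];q=np.load("scene0.npz")["p"]
A=cv2.resize(p[120:290,120:500],None,fx=2.1,fy=2.1,interpolation=cv2.INTER_CUBIC)
cv2.imwrite("pics/crop1.png",A[...,::-1])
E
python3 m0.py
```

```text
top round {'px': array([215.8, 167.5]), 'mean': array([559.7, 351.2], dtype=float32), 'rect': array([559.4, 350.7]), 'size': array([40.8, 11.6]), 'rang': 42.9, 'pca': np.float64(41.9), 'n': 49}
top oblong {'px': array([282.5, 145.4]), 'mean': array([629.1, 157.4], dtype=float32), 'rect': array([636.4, 155.3]), 'size': array([59.4, 46.9]), 'rang': 6.1, 'pca': np.float64(44.0), 'n': 229}
top square {'px': array([381.2, 138.8]), 'mean': array([ 654.9, -134.9], dtype=float32), 'rect': array([ 655.1, -134.6]), 'size': array([64.7, 63.9]), 'rang': 3.5, 'pca': np.float64(164.2), 'n': 452}
top oval {'px': array([467.9, 181.8]), 'mean': array([ 529.2, -393.2], dtype=float32), 'rect': array([ 528.7, -393.5]), 'size': array([78.9, 54.7]), 'rang': 178.1, 'pca': np.float64(0.7), 'n': 403}
top medal {'px': array([350.1, 211. ]), 'mean': array([437.2, -42.3], dtype=float32), 'rect': array([435.3, -41.8]), 'size': array([36.6, 36. ]), 'rang': 12.5, 'pca': np.float64(142.3), 'n': 92}
top tile {'px': array([292.5, 212. ]), 'mean': array([432.2, 124.2], dtype=float32), 'rect': array([432.1, 124.3]), 's
[... 1362 characters left out ...]
: array([451.4, -57.6]), 'size': array([51.2, 44.8]), 'rang': 44.2, 'pca': np.float64(49.5), 'n': 125}
scene tile {'px': array([314.2, 188.5]), 'mean': array([432.6, 121.9], dtype=float32), 'rect': array([431.8, 121.7]), 'size': array([50.1, 47.9]), 'rang': 114.8, 'pca': np.float64(126.7), 'n': 232}
scene block {'px': array([260.8, 280. ]), 'mean': array([ 442.8, -199. ], dtype=float32), 'rect': array([ 443.2, -198.1]), 'size': array([81.8, 41.7]), 'rang': 75.6, 'pca': np.float64(77.3), 'n': 541}
scene cameo {'px': array([321.1, 142.2]), 'mean': array([369.7, 306.4], dtype=float32), 'rect': array([368.6, 307.6]), 'size': array([66. , 39.6]), 'rang': 114.3, 'pca': np.float64(118.0), 'n': 149}
```

View pics/crop1.png

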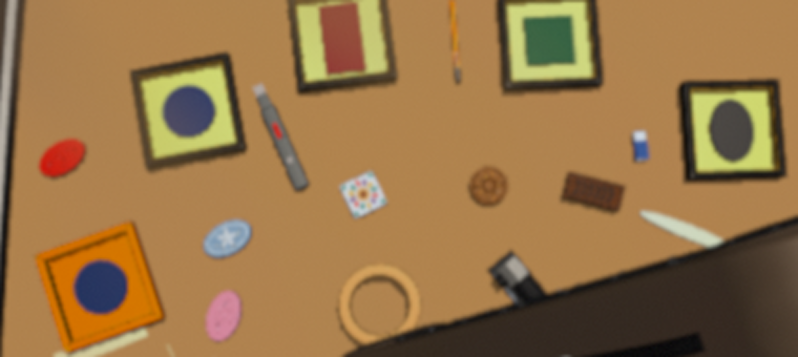

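The crop confirms it: the blue cameo has white relief, and the black-framed round pad is separate from the orange one. Three top-view masks (round, oblong, medallion) were loose, so I'll tighten those.

```bash
cat > m1.py <<'E'
from h import *
import h
for n,pts in(("top",dict(round=(209,173),obl=(283,138),medal=(352,208),bench=(330,190))),("scene",dict(medal=(291,236)))):
    p=np.load(n+"0.npz")["p"];H=cv2.cvtColor(p,cv2.COLOR_RGB2HSV)
    print(n,{k:H[v,u].tolist() for k,(u,v) in pts.items()}, H[205,345].tolist())
def masks2(p):
    h_=cv2.cvtColor(p,cv2.COLOR_RGB2HSV).astype(int);H,S,V=h_[...,0],h_[...,1],h_[...,2]
    return dict(navy=(H>110)&(H<150)&(S>60),wine=((H>165)|(H<10))&(S>80),brown=V<np.median(V[180:230,330:375])-22,
      cream=(H>22)&(H<40)&(V>140)&(S>60))
h.masks=masks2
p=np.load("top0.npz")["p"];q=np.load("scene0.npz")["p"]
print(meas("top",p,"navy",(209,173),11,20));print(meas("top",p,"wine",(283,138),11,22));print(meas("top",p,"brown",(352,208),12,14));print(meas("scene",q,"brown",(291,236),12,16))
for k,a,b in(("round",(209,173),(378,147)),("oblong",(283,138),(390,205)),("square",(381,139),(350,293)),("oval",(468,182),(250,375))):
    print(k,"floor",meas("top",p,"cream",a,6,26),meas("scene",q,"cream",b,6,40) if k!="oval" else "")
E
python3 m1.py
```

```text
top {'round': [118, 82, 100], 'obl': [6, 155, 148], 'medal': [14, 164, 148], 'bench': [16, 143, 177]} [14, 171, 131]
scene {'medal': [15, 215, 146]} [18, 123, 232]
{'px': array([209.9, 172.2]), 'mean': array([545.5, 368. ], dtype=float32), 'rect': array([545.5, 368.4]), 'size': array([63.8, 59.7]), 'rang': 46.4, 'pca': np.float64(37.0), 'n': 366}
{'px': array([282.3, 138. ]), 'mean': array([651.8, 158.6], dtype=float32), 'rect': array([652.1, 158.9]), 'size': array([93.3, 49.6]), 'rang': 9.1, 'pca': np.float64(8.7), 'n': 513}
{'px': array([351.9, 208.9]), 'mean': array([443.4, -47.7], dtype=float32), 'rect': array([443.1, -47.9]), 'size': array([53.9, 53.3]), 'rang': 135.4, 'pca': np.float64(160.9), 'n': 291}
{'px': array([291.3, 236. ]), 'mean': array([448.3, -52.6], dtype=float32), 'rect': array([447.7, -52.4]), 'size': array([56.3, 53.8]), 'rang': 114.3, 'pca': np.float64(128.2), 'n': 323}
round floor {'px': array([209.1, 172.8]), 'mean': array([544.9, 371.2], dtype=float32), 'rect': array([545.4, 371.4]), 'size': array([116.4, 113.8]), 'rang': 102.3, 'pca': np.float64(89.0), 'n':
[... 477 characters left out ...]
 array([651.4, 162.6]), 'size': array([115.4, 106.6]), 'rang': 8.1, 'pca': np.float64(6.5), 'n': 1211}
square floor {'px': array([381. , 138.9]), 'mean': array([ 655.8, -135.2], dtype=float32), 'rect': array([ 656.1, -134.7]), 'size': array([115.2, 113.3]), 'rang': 94.6, 'pca': np.float64(95.1), 'n': 1398} {'px': array([351.4, 294.3]), 'mean': array([ 654.1, -134.7], dtype=float32), 'rect': array([ 652.9, -132.5]), 'size': array([115.8, 112.8]), 'rang': 3.4, 'pca': np.float64(6.8), 'n': 2132}
oval floor {'px': array([468.3, 181.9]), 'mean': array([ 529.7, -396.3], dtype=float32), 'rect': array([ 530. , -396.5]), 'size': array([113.8, 111.7]), 'rang': 2.4, 'pca': np.float64(164.5), 'n': 1373}
```

```bash
cat > go.py <<'E'
import sys,numpy as np
from h import robot
from scipy.spatial.transform import Rotation as R
def go(*goals):
    s=robot.state();q=s["eef_rot"];M=R.from_quat(np.r_[q[1:],q[0]]).as_matrix();p=s["eef_pos"]
    psi=np.degrees(np.arctan2(M[1,0],M[0,0]))
    for x,y,z,a in goals:
        d=M.T@(np.array([x,y,z])-p)/1000; t=-((a-psi+180)%360-180)
        print("shift m",np.round(d,4),"turn",round(t,1),"rows",int(np.ceil(max(np.linalg.norm(d)/.05,abs(t)/8.59)))+2)
    print("t",round(s["t"],2),"pos",np.round(p,1),"psi",round(psi,1),"j",np.round(s["joint_pos"],2),"F",np.round(s["ft_force"],1),"w",round(s["width"],1),"tip",robot.tip_extent,"tilt",round(np.degrees(np.arccos(-M[2,2])),2))
if __name__=="__main__": go(*[tuple(map(float,a.split(","))) for a in sys.argv[1:]])
E
python3 go.py 439.5,-195,90,76.5
```

```text
shift m [ 0.3189 -0.2649  0.1261] turn -52.0 rows 11
t 0.1 pos [ 259.2 -568.5  215.8] psi 24.5 j [-1.25  0.49  1.56 -0.    1.09 -0.11] F [-0.   0.2 -0.7] w 85.4 tip 11.0 tilt 0.06
```

Call:
move_arm:
  moves:
    - [[0.319,-0.265,0.126],-52]
    - [[0.319,-0.265,0.126],-52]
    - [[0.319,-0.265,0.126],-52]
    - [[0.319,-0.265,0.126],-52]
    - [[0.319,-0.265,0.126],-52]
    - [[0.319,-0.265,0.126],-52]
    - [[0.319,-0.265,0.126],-52]
    - [[0.319,-0.265,0.126],-52]
    - [[0.319,-0.265,0.126],-52]
    - [[0.319,-0.265,0.126],-52]
    - [[0.319,-0.265,0.126],-52]
    - [[0.319,-0.265,0.126],-52]
  jaw: 0.06

```text
t: 1.3
eef_pos: [439.6, -196.1, 90.5]
eef_rot: [0.0, 0.785, 0.619, 0.0]
ft_force: [-0.5, -0.5, 0.4]
width: 60.3
```

```bash
python3 go.py 439.5,-195,40,76.5 439.5,-195,18,76.5; python3 -c "
from h import *
p,d=robot.read_camera('scene');cv2.imwrite('pics/s1.png',cv2.resize(p[180:340,160:400],None,fx=3,fy=3)[...,::-1])"
```

```text
shift m [ 0.001  -0.0004  0.0505] turn -0.0 rows 4
shift m [ 0.001  -0.0004  0.0725] turn -0.0 rows 4
t 1.3 pos [ 439.6 -196.1   90.5] psi 76.5 j [-0.56  0.48  2.03 -0.    0.63 -0.32] F [-0.5 -0.5  0.4] w 60.3 tip 11.0 tilt 0.04
```

View pics/s1.png

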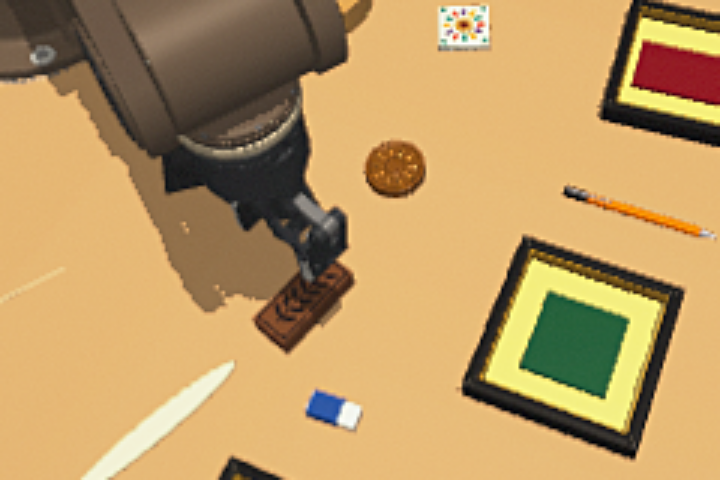

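The gripper stands over the block, with its jaws across the block's width. I'll descend in steps.

Call:
move_arm:
  moves:
    - [[0.001,0,0.04],0]
    - [[0.001,0,0.06],0]
    - [[0.001,0,0.068],0]
    - [[0.001,0,0.073],0]
    - [[0.001,0,0.073],0]

```text
t: 1.85
eef_pos: [439.9, -194.8, 17.5]
eef_rot: [0.0, 0.786, 0.619, 0.0]
ft_force: [-0.7, 0.6, 1.0]
width: 59.8
```

Call:
move_arm:
  moves:
    - [[0,0,0],0]
    - [[0,0,0],0]
    - [[0,0,0],0]
    - [[0,0,0],0]
    - [[0,0,0],0]
    - [[0,0,0],0]
  jaw: 0.02

```text
t: 2.45
eef_pos: [439.9, -194.2, 17.4]
eef_rot: [0.0, 0.785, 0.619, -0.0]
ft_force: [-0.1, 0.4, 0.0]
width: 20.0
```

```bash
python3 go.py 439.5,-195,80,76.5 652.3,156.5,80,8.3
```

```text
shift m [-0.0008 -0.0002 -0.0626] turn 0.0 rows 4
shift m [ 0.3906  0.1248 -0.0627] turn 68.2 rows 11
t 2.45 pos [ 439.9 -194.2   17.4] psi 76.5 j [-0.55  0.61  2.08 -0.    0.45 -0.32] F [-0.1  0.4  0. ] w 20.0 tip 11.0 tilt 0.01
```

The jaws reached 20 mm with nothing between them, so I'll look.

```bash
python3 -c "
from h import *
p,d=robot.read_camera('scene');a=cv2.resize(p[220:320,190:340],None,fx=4,fy=4)
p,d=robot.read_camera('top');b=cv2.resize(p[170:260,350:450],None,fx=4,fy=4)
cv2.imwrite('pics/s2.png',np.hstack([cv2.resize(a,(480,320)),cv2.resize(b,(320,320))])[...,::-1])"
```

```text
(no output)
```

View pics/s2.png

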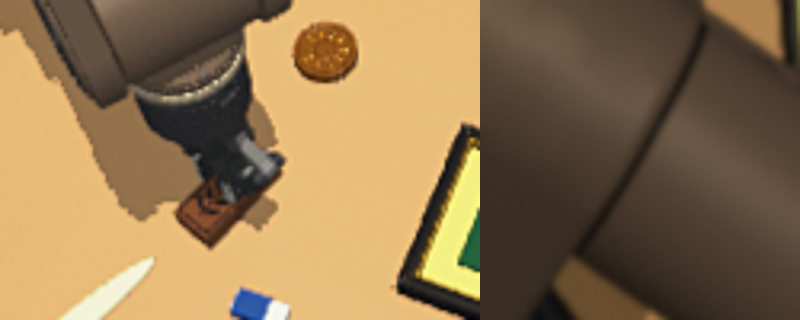

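```bash
cat >> h.py <<'E'
def cloud(n,d,u0,u1,v0,v1):
    c=robot.get_calibration(n);K=c["K"];E=c["extrinsics"]
    u,v=np.meshgrid(np.arange(u0,u1),np.arange(v0,v1));a=np.stack([(u-K[0,2])/K[0,0],(v-K[1,2])/K[0,0]],-1)
    s=a.copy()
    for _ in range(20): s=a/(1+c["k1"]*(s**2).sum(-1,keepdims=True))
    D=d[v0:v1,u0:u1];P=np.stack([s[...,0]*D,-s[...,1]*D,-D],-1)@E[:3,:3].T+E[:3,3]
    P[D==0]=np.nan;return P
E
python3 -c "
from h import *
np.set_printoptions(linewidth=200,suppress=True)
d0=np.load('scene0.npz')['d'];p,d=robot.read_camera('scene')
for D in(d0,d):
  P=cloud('scene',D,240,285,262,298)
  print(np.round(P[::3,::3,2]))
P=cloud('scene',d,240,285,262,298);print(np.round(P[::3,::3,0]));print(np.round(P[::3,::3,1]))
"
```

```text
[[-0.  2.  2. -0. -3.  1. -1.  2.  1.  1. -1. -2.  0.  2. -0.]
 [ 1.  0.  2. -0. -1.  3. -0.  0. 23. 23. 23.  2. -1. -1.  2.]
 [ 1.  1.  0.  3. -1. -1.  2. 22. 24. 23. 23. 24. -0.  2. -2.]
 [-1. -0. -1.  1.  2. -0. 22. 21. 21. 22. 22. 19. 20.  1. -0.]
 [ 1. -0. -1.  1.  1. 23. 26. 22. 23. 20. 23. 20.  9.  2.  4.]
 [ 1. -0. -0.  2. 20. 22. 22. 24. 22. 22. 20. 10. -0.  2. -3.]
 [ 2.  3.  1. 24. 21. 25. 21. 23. 21. 23. 10.  0. -3. -1. -1.]
 [ 1. -0. 20. 21. 22. 24. 24. 22. 22. 12.  2.  0.  0.  1. -1.]
 [-0. -2. 22. 21. 23. 24. 22. 23. 12. -1. -2. -2.  1. -0.  1.]
 [ 1.  4.  3. 22. 23. 20. 22. 13.  0.  1.  2. -2.  4.  2.  0.]
 [-1.  0.  2.  0. 19. 24. 12. -0.  1. -3. -1.  0.  1.  0. -0.]
 [ 2. -0.  0.  0.  0. 15.  0.  2.  1.  1. -0.  1.  0. -2.  2.]]
[[165. 171. 174. 176. 172. 169. 163. 158. 149. 141.   3.   1.   0.  -4.   1.]
 [ -2.  -1.  -3.  96. 136. 132. 136. 147. 144. 139.  22.   1.  -1.  -0.   2.]
 [ -0.  -4.   2.  77.  71. 126. 115. 132. 135. 136. 132. 119. 133.  -1.   0.]
 [ -0.   1.  -1.  -2.  65. 103. 108.  96.  83. 119. 132. 132. 128.   0.  -1.]
 [ -2.   1.  -1.   1.  42.  42.
[... 1947 characters left out ...]
-209. -206. -216. -216. -213. -166. -159. -156.]
 [-206. -203. -199. -197. -202. -199. -195. -211. -214. -218. -221. -176. -169. -164. -163.]
 [-212. -211. -207. -211. -208. -205. -202. -208. -206. -217. -187. -178. -176. -174. -170.]
 [-221. -217. -221. -218. -215. -212. -209. -206. -203. -196. -189. -186. -183. -180. -177.]
 [-227. -223. -227. -225. -222. -219. -215. -212. -205. -199. -196. -193. -190. -187. -184.]
 [-233. -231. -229. -231. -227. -225. -223. -216. -209. -207. -204. -200. -198. -194. -191.]
 [-240. -237. -234. -231. -234. -232. -226. -219. -216. -213. -209. -207. -204. -199. -197.]
 [-246. -244. -241. -237. -235. -235. -229. -225. -222. -219. -217. -213. -210. -208. -204.]]
```

Depth shows the bench at 0 and the block's top at 22, unmoved. So the fingertips are actually above the block, higher than tip_extent implies. I'll open, go lower in small steps while watching the force, and close again.

Call:
move_arm:
  moves:
    - [[0,0,0],0]
    - [[0,0,0],0]
    - [[0,0,0],0]
    - [[0,0,0.003],0]
    - [[0,0,0.006],0]
    - [[0,0,0.009],0]
    - [[0,0,0.012],0]
    - [[0,0,0.012],0]
  jaw: 0.06

```text
t: 3.4
eef_pos: [439.7, -194.2, 4.8]
eef_rot: [-0.0, 0.785, 0.619, -0.0]
ft_force: [0.0, 0.2, 0.2]
width: 60.0
```

Call:
move_arm:
  moves:
    - [[0,0,0],0]
    - [[0,0,0],0]
    - [[0,0,0],0]
    - [[0,0,0],0]
    - [[0,0,0],0]
    - [[0,0,0],0]
  jaw: 0.028

```text
t: 4.0
eef_pos: [440.0, -194.4, 6.6]
eef_rot: [0.001, 0.785, 0.619, 0.0]
ft_force: [-4.7, 0.9, 20.5]
width: 27.9
```

```bash
python3 -c "
from h import *
p,d=robot.read_camera('scene');a=cv2.resize(p[225:315,210:330],None,fx=6,fy=6,interpolation=cv2.INTER_CUBIC)
cv2.imwrite('pics/s3.png',a[...,::-1])
np.set_printoptions(linewidth=200,suppress=True)
P=cloud('scene',d,240,285,262,298);print(np.round(P[::2,::2,2]))"
```

```text
[[164. 169. 172. 172. 174. 174. 171. 168. 169. 165. 161. 155. 151. 143. 137.  -1.   0.   1.  -3.  -2.   2.   0.  -1.]
 [ -3. 159. 163. 164. 166. 165. 163. 164. 160. 157. 153. 147. 142. 134. 133.  -1.   0.  -1.  -0.   2.   1.  -1.  -2.]
 [  1.   1.  -0. 157. 156. 157. 155. 154. 127. 131. 139. 141. 140. 131. 131.  22.  21.   1.  -0.   1.   2.   1.  -3.]
 [  1.   1.  -1.  -1.  71.  72. 119. 122. 119. 119. 127. 137. 135. 128. 128. 129.  23.  21.  -1.  -0.  -1.  -2.  -0.]
 [ -2.   1.   1.  -3.  -4.  60.  60. 105. 114. 110. 115. 123. 128. 122. 126. 127. 124. 112. 122. 121.   1.   0.  -1.]
 [ -0.   3.   0.  -0.   2.  45.  51.  44. 102. 103.  92.  94.  86.  73. 118. 124. 124. 122. 121. 120.   3.   2.  -2.]
 [ -3.   2.  -0.  -0.   1.   1.  41.  35.  88.  97.  94.  87.  72.  75. 112. 115. 122. 123. 118. 115.   0.   1.   0.]
 [ -1.   0.  -0.   1.   1.   2.  28.  29.  22.  23.  88.  79.  74.  75. 114. 122. 120. 121. 118.   3.  -3.   4.  -0.]
 [  1.   1.   0.   1.  -1.   2.  22.  22.  25.  21.  67.  74.  69.  78. 107. 117. 123. 118.   0.  -3.   0.   1.   2.]
 [ -1.  -2.  -1.   1.   0.  20.  25.  
[... 324 characters left out ...]
-1.   2.  20.  21.  22.  24.  23.  24.  21.  23.  22.  18.   4.  -3.  -1.  -1.  -0.   1.  -3.  -3.  -2.   1.]
 [  1.   2.   1.  17.  20.  21.  25.  22.  23.  22.  24.  16.   5.   2.  -2.  -0.  -1.  -2.   3.   3.   4.   2.  -1.]
 [  2.   1.  -1.   0.  10.  22.  22.  23.  25.  23.  14.   6.   3.  -1.  -1.   2.  -0.   0.  -0.   0.   0.  -3.  -3.]
 [  1.  -0.   0.   1.   0.   9.  23.  22.  24.  17.   7.   2.  -2.  -1.   0.  -0.  -1.   2.  -0.   3.  -1.  -1.   4.]
 [  2.   0.   4.  -2.  -1.   1.   4.  22.  13.  10.   2.  -0.   2.   1.  -1.  -2.   1.   1.   1.   1.   0.   0.  -1.]
 [  1.   1.   1.  -1.   1.   0.   0.   3.   6.   2.  -1.  -1.  -1.  -1.  -0.  -2.   2.   1.   3.   2.   2.   1.   0.]]
```

View pics/s3.png

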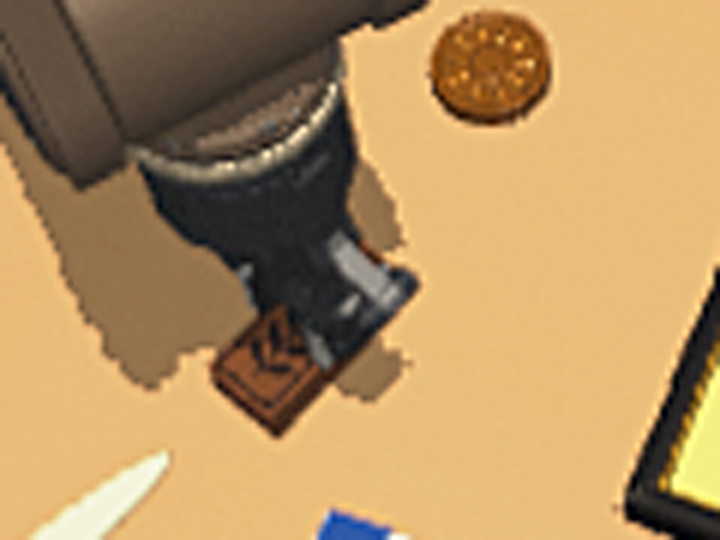

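The fingers are standing on the block's top. So the tips are really about 15.5 mm above the reported TCP height, not 11 mm below it (contact at 22 mm with TCP at 6.6). I'll correct for that: lift slightly, open to 52 mm and descend in steps to TCP about -10.

Call:
move_arm:
  moves:
    - [[0,0,-0.008],0]
    - [[0,0,-0.008],0]
    - [[0,0,-0.008],0]
    - [[0,0,-0.008],0]
    - [[0,0,0],0]
    - [[0,0,0.004],0]
    - [[0,0,0.008],0]
    - [[0,0,0.011],0]
    - [[0,0,0.013],0]
    - [[0,0,0.015],0]
    - [[0,0,0.015],0]
  jaw: 0.056

```text
t: 5.15
eef_pos: [439.8, -194.2, -9.9]
eef_rot: [-0.0, 0.785, 0.619, -0.0]
ft_force: [0.1, -0.4, -0.1]
width: 56.0
```

Call:
move_arm:
  moves:
    - [[0,0,0],0]
    - [[0,0,0],0]
    - [[0,0,0],0]
    - [[0,0,0],0]
    - [[0,0,0],0]
    - [[0,0,0],0]
  jaw: 0.028

```text
t: 5.75
eef_pos: [439.9, -194.3, -9.3]
eef_rot: [0.0, 0.785, 0.619, 0.0]
ft_force: [0.1, 0.1, 5.4]
width: 34.5
```

```bash
python3 go.py 439.5,-195,60,76.5 652.3,156.5,60,8.3
```

```text
shift m [-0.0008 -0.0002 -0.0693] turn 0.0 rows 4
shift m [ 0.3906  0.1247 -0.0693] turn 68.2 rows 11
t 5.75 pos [ 439.9 -194.3   -9.3] psi 76.5 j [-0.55  0.67  2.09 -0.    0.38 -0.32] F [0.1 0.1 5.4] w 34.5 tip 11.0 tilt 0.03
```

Gripped. Lift, then move above the oblong frame.

Call:
move_arm:
  moves:
    - [[0,0,-0.01],0]
    - [[0,0,-0.03],0]
    - [[0,0,-0.05],0]
    - [[0,0,-0.07],0]
    - [[0,0,-0.07],0]

```text
t: 6.25
eef_pos: [440.7, -194.8, 62.8]
eef_rot: [0.002, 0.785, 0.619, 0.001]
ft_force: [-1.0, -0.4, -0.5]
width: 34.8
```

```bash
python3 go.py 652.3,156.5,60,8.3; python3 -c "
from h import *
p,d=robot.read_camera('scene')
np.set_printoptions(linewidth=200,suppress=True)
m=masks(p)['brown'][150:330,180:360]; P=cloud('scene',d,180,360,150,330)[m]; P=P[(P[:,2]>40)&(P[:,2]<110)];print(len(P));print(np.histogram(P[:,2],bins=range(40,112,4)))
cv2.imwrite('pics/s4.png',cv2.resize(p[160:320,180:360],None,fx=3.5,fy=3.5)[...,::-1])"
```

```text
shift m [0.3909 0.1238 0.0027] turn 68.2 rows 11
t 6.25 pos [ 440.7 -194.8   62.8] psi 76.5 j [-0.55  0.53  2.06 -0.    0.56 -0.32] F [-1.  -0.4 -0.5] w 34.8 tip 11.0 tilt 0.24
275
(array([  4,   4,   3,   1,   1,   0,   0,   0,  11,  18,  14,  16,  27, 156,  19,   1,   0]), array([ 40,  44,  48,  52,  56,  60,  64,  68,  72,  76,  80,  84,  88,  92,  96, 100, 104, 108]))
```

View pics/s4.png

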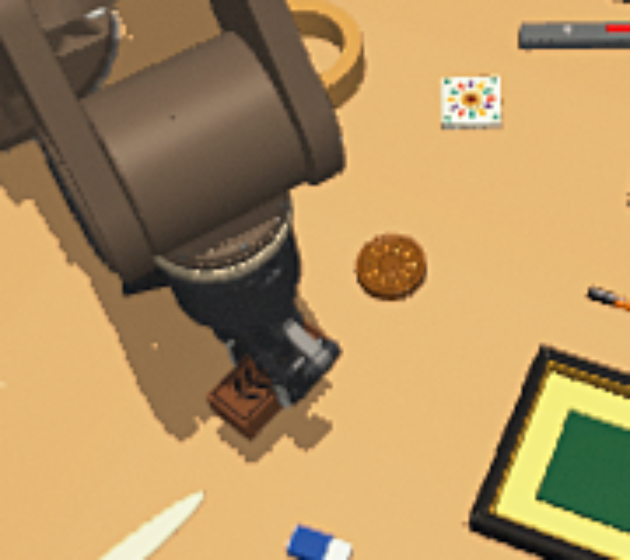

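Block top is at about 94 mm and level in the view, gripped near its middle. I'll check the near end against the TCP along the long axis and read the grasp offset.

```bash
python3 -c "
from h import *
p,d=robot.read_camera('scene');q,e=robot.read_camera('top')
a=np.radians(76.5);u=np.array([np.cos(a),np.sin(a)]);v=np.array([-u[1],u[0]])
for n,p_,d_ in(('scene',p,d),):
  m=masks(p_)['brown'];P=cloud(n,d_,0,640,0,400)[m];P=P[(abs(P[:,2]-94)<5)];r=P[:,:2]-[440.7,-194.8];l=r@u;w=r@v
  k=(abs(l)<60)&(abs(w)<40);l,w=l[k],w[k];print(k.sum(),np.percentile(l,[0,2,98,100]),np.percentile(w,[0,2,98,100]))
"
```

```text
192 [-39.54599203 -38.85711442  37.5982023   38.98738697] [-30.11062596 -17.74249136  18.07420452  18.97241379]
```

Call:
move_arm:
  moves:
    - [[0.391,0.124,0.003],68]
    - [[0.391,0.124,0.003],68]
    - [[0.391,0.124,0.003],68]
    - [[0.391,0.124,0.003],68]
    - [[0.391,0.124,0.003],68]
    - [[0.391,0.124,0.003],68]
    - [[0.391,0.124,0.003],68]
    - [[0.391,0.124,0.003],68]
    - [[0.391,0.124,0.003],68]
    - [[0.391,0.124,0.003],68]
    - [[0.391,0.124,0.003],68]
    - [[0.391,0.124,0.003],68]

```text
t: 7.6
eef_pos: [650.8, 156.2, 56.3]
eef_rot: [0.0, 0.997, 0.074, -0.001]
ft_force: [0.2, 0.4, -0.7]
width: 34.7
```

```bash
python3 go.py 652.3,156.5,30,8.3 652.3,156.5,5,8.3;python3 -c "
from h import *
p,d=robot.read_camera('scene');q,e=robot.read_camera('top')
a=np.radians(8.3);u=np.array([np.cos(a),np.sin(a)]);v=np.array([-u[1],u[0]]);T=robot.state()['eef_pos'][:2]
m=masks(p)['brown'];P=cloud('scene',d,0,640,0,400)[m];P=P[(abs(P[:,2]-91)<5)];r=P[:,:2]-T;l=r@u;w=r@v
k=(abs(l)<60)&(abs(w)<40);l,w=l[k],w[k];print(k.sum(),np.percentile(l,[0,2,98,100]),np.percentile(w,[0,2,98,100]))
A=cv2.resize(p[120:250,300:460],(640,520));cv2.imwrite('pics/s5.png',A[...,::-1])"
```

```text
shift m [ 0.0016 -0.0001  0.0263] turn 0.2 rows 3
shift m [ 0.0016 -0.0001  0.0513] turn 0.2 rows 4
t 7.6 pos [650.8 156.2  56.3] psi 8.5 j [ 0.14  0.73  1.58 -0.    0.84  1.56] F [ 0.2  0.4 -0.7] w 34.7 tip 11.0 tilt 0.12
135 [-39.42733767 -38.9106096   37.5843945   39.43627602] [-19.24355199 -18.26013467  16.25149921  17.86005522]
```

View pics/s5.png

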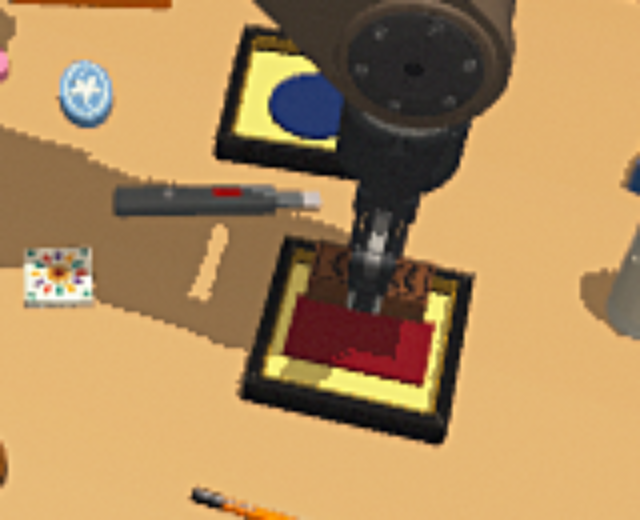

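The block is centred on the TCP to within about 1 mm and hangs over the wine-red pad. Lower it to TCP about 2 (underside about 11).

Call:
move_arm:
  moves:
    - [[0.0015,0,0.02],0]
    - [[0.0015,0,0.038],0]
    - [[0.0015,0,0.046],0]
    - [[0.0015,0,0.05],0]
    - [[0.0015,0,0.052],0]
    - [[0.0015,0,0.0535],0]
    - [[0.0015,0,0.054],0]
    - [[0.0015,0,0.054],0]

```text
t: 8.5
eef_pos: [653.3, 157.3, 3.7]
eef_rot: [0.0, 0.997, 0.074, 0.0]
ft_force: [-0.3, 0.6, -1.6]
width: 34.7
```

Call:
move_arm:
  moves:
    - [[0,0,0.001],0]
    - [[0,0,0.002],0]
    - [[0,0,0.002],0]

```text
t: 8.8
eef_pos: [653.3, 157.3, 1.7]
eef_rot: [0.0, 0.997, 0.074, 0.0]
ft_force: [-1.3, -1.3, 3.6]
width: 34.5
```

Call:
move_arm:
  moves:
    - [[0,0,0],0]
    - [[0,0,0],0]
    - [[0,0,0],0]
    - [[0,0,0],0]
  jaw: 0.054

```text
t: 9.2
eef_pos: [653.1, 157.2, 1.2]
eef_rot: [0.0, 0.997, 0.074, -0.0]
ft_force: [0.1, -0.2, -0.0]
width: 53.8
```

Call:
move_arm:
  moves:
    - [[0,0,-0.02],0]
    - [[0,0,-0.04],0]
    - [[0,0,-0.06],0]
    - [[0,0,-0.06],0]

```text
t: 9.6
eef_pos: [654.4, 157.5, 63.8]
eef_rot: [-0.0, 0.997, 0.074, 0.002]
ft_force: [-0.2, 0.6, -0.9]
width: 53.9
```

```bash
python3 go.py 445.5,-50,60,90 445.5,-50,20,90
```

```text
shift m [-0.2373  0.1742  0.0029] turn -81.5 rows 12
shift m [-0.2375  0.1742  0.0429] turn -81.5 rows 12
t 9.6 pos [654.4 157.5  63.8] psi 8.5 j [ 0.14  0.72  1.57 -0.    0.85  1.56] F [-0.2  0.6 -0.9] w 53.9 tip 11.0 tilt 0.24
```

Block released. Now the medallion: the tips swing, so at about 54 mm opening I expect them at TCP+19, giving a grasp TCP of about -16.

```bash
python3 go.py 445.5,-50,30,60
```

```text
shift m [-0.2374  0.1742  0.0329] turn -51.5 rows 8
t 9.6 pos [654.4 157.5  63.8] psi 8.5 j [ 0.14  0.72  1.57 -0.    0.85  1.56] F [-0.2  0.6 -0.9] w 53.9 tip 11.0 tilt 0.24
```

Call:
move_arm:
  moves:
    - [[-0.237,0.174,-0.01],-51]
    - [[-0.237,0.174,-0.01],-51]
    - [[-0.237,0.174,-0.01],-51]
    - [[-0.237,0.174,-0.01],-51]
    - [[-0.237,0.174,0.0],-51]
    - [[-0.237,0.174,0.02],-51]
    - [[-0.237,0.174,0.033],-51]
    - [[-0.237,0.174,0.033],-51]
    - [[-0.237,0.174,0.033],-51]
    - [[-0.237,0.174,0.033],-51]
  jaw: 0.074

```text
t: 10.6
eef_pos: [445.3, -49.5, 28.6]
eef_rot: [0.0, 0.868, 0.496, 0.0]
ft_force: [0.3, 0.3, -0.7]
width: 74.3
```

```bash
python3 go.py 445.5,-50,-16,60
cat > chk.py <<'E'
from h import *
# oblong piece placed? compare block top with wine pad
p,d=robot.read_camera('scene')
P=cloud('scene',d,330,450,160,260).reshape(-1,3)
k=(abs(P[:,2]-33)<5)&(np.hypot(P[:,0]-652.3,P[:,1]-156.5)<58);Q=P[k][:,:2].astype(np.float32);print(k.sum(),cv2.minAreaRect(Q),Q.mean(0))
E
python3 chk.py
```

```text
shift m [-0.0004  0.0004  0.0446] turn -0.5 rows 3
t 10.6 pos [445.3 -49.5  28.6] psi 59.5 j [-0.26  0.57  2.16 -0.    0.42  0.27] F [ 0.3  0.3 -0.7] w 74.3 tip 11.0 tilt 0.05
320 ((653.9918823242188, 156.27626037597656), (80.06056213378906, 39.91170120239258), 6.523110389709473) [654.2398  154.91214]
```

Block placed at about (654,156), against the pad at (652,157), and at height 33. Now the medallion descent.

Call:
move_arm:
  moves:
    - [[0,0,0.02],0]
    - [[0,0,0.032],0]
    - [[0,0,0.038],0]
    - [[0,0,0.042],0]
    - [[0,0,0.0445],0]
    - [[0,0,0.0445],0]

```text
t: 11.25
eef_pos: [444.7, -49.8, -16.1]
eef_rot: [0.0, 0.868, 0.496, 0.0]
ft_force: [-0.1, -0.3, 0.8]
width: 74.0
```

Call:
move_arm:
  moves:
    - [[0,0,0],0]
    - [[0,0,0],0]
    - [[0,0,0],0]
    - [[0,0,0],0]
    - [[0,0,0],0]
    - [[0,0,0],0]
  jaw: 0.046

```text
t: 11.85
eef_pos: [444.8, -50.0, -15.4]
eef_rot: [0.001, 0.868, 0.496, 0.0]
ft_force: [-0.4, 1.2, 10.8]
width: 51.6
```

Call:
move_arm:
  moves:
    - [[0,0,-0.01],0]
    - [[0,0,-0.03],0]
    - [[0,0,-0.055],0]
    - [[0,0,-0.08],0]
    - [[0,0,-0.08],0]

```text
t: 12.35
eef_pos: [445.5, -50.2, 66.5]
eef_rot: [0.002, 0.868, 0.496, 0.002]
ft_force: [-0.6, -0.1, -2.6]
width: 51.0
```

```bash
python3 go.py 545.5,366.5,65,102; python3 -c "
from h import *
s=robot.state()
p,d=robot.read_camera('scene');P=cloud('scene',d,240,340,190,270);h_=cv2.cvtColor(p,cv2.COLOR_RGB2HSV)[190:270,240:340]
m=(h_[...,0]<22)&(h_[...,1]>150)&(h_[...,2]>70)&(P[...,2]>55)&(P[...,2]<105)&(np.hypot(P[...,0]-445,P[...,1]+50)<45)
Q=P[m];print(len(Q),np.histogram(Q[:,2],bins=range(54,108,4)));print(cv2.minEnclosingCircle(Q[:,:2].astype(np.float32)))
cv2.imwrite('pics/s6.png',cv2.resize(p[170:270,230:350],None,fx=5,fy=5)[...,::-1])"
```

```text
shift m [ 0.4098 -0.1252  0.0014] turn -42.5 rows 11
t 12.35 pos [445.5 -50.2  66.5] psi 59.5 j [-0.26  0.49  2.13 -0.    0.52  0.27] F [-0.6 -0.1 -2.6] w 51.0 tip 11.0 tilt 0.27
123 (array([ 0,  0,  0,  0,  0,  0,  0,  2,  8, 94, 19,  0,  0]), array([ 54,  58,  62,  66,  70,  74,  78,  82,  86,  90,  94,  98, 102,
       106]))
((441.90594482421875, -54.98837661743164), 24.836633682250977)
```

View pics/s6.png

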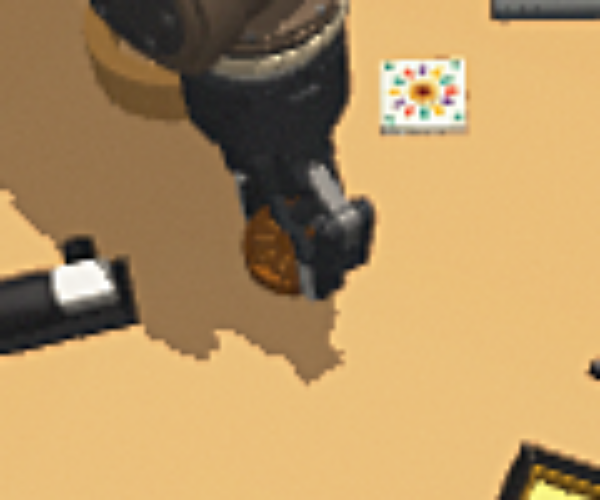

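The medallion hangs level with its top at about 93. Move it over the black round frame.

Call:
move_arm:
  moves:
    - [[0.41,-0.125,0.001],-42]
    - [[0.41,-0.125,0.001],-42]
    - [[0.41,-0.125,0.001],-42]
    - [[0.41,-0.125,0.001],-42]
    - [[0.41,-0.125,0.001],-42]
    - [[0.41,-0.125,0.001],-42]
    - [[0.41,-0.125,0.001],-42]
    - [[0.41,-0.125,0.001],-42]
    - [[0.41,-0.125,0.001],-42]
    - [[0.41,-0.125,0.001],-42]
    - [[0.41,-0.125,0.001],-42]
    - [[0.41,-0.125,0.001],-42]

```text
t: 13.6
eef_pos: [544.3, 365.7, 61.7]
eef_rot: [-0.0, 0.633, 0.774, -0.001]
ft_force: [-0.3, 0.3, -1.9]
width: 51.3
```

```bash
python3 go.py 545.5,366.5,10,102 545.5,366.5,-3.5,102
```

```text
shift m [0.0005 0.0015 0.0517] turn -0.5 rows 4
shift m [0.0005 0.0015 0.0652] turn -0.5 rows 4
t 13.6 pos [544.3 365.7  61.7] psi 101.5 j [ 0.49  0.71  1.61 -0.    0.83  0.29] F [-0.3  0.3 -1.9] w 51.3 tip 11.0 tilt 0.12
```

Call:
move_arm:
  moves:
    - [[0,0.001,0.025],0]
    - [[0,0.001,0.045],0]
    - [[0,0.001,0.054],0]
    - [[0,0.001,0.059],0]
    - [[0,0.001,0.062],0]
    - [[0,0.001,0.0635],0]
    - [[0,0.001,0.064],0]
    - [[0,0.001,0.064],0]

```text
t: 14.4
eef_pos: [546.0, 367.1, -0.7]
eef_rot: [0.0, 0.633, 0.774, 0.0]
ft_force: [0.2, -0.5, -2.0]
width: 51.2
```

Call:
move_arm:
  moves:
    - [[0,0,0.0015],0]
    - [[0,0,0.0025],0]
    - [[0,0,0.0035],0]
    - [[0,0,0.0035],0]

```text
t: 14.8
eef_pos: [545.8, 367.1, -4.2]
eef_rot: [0.0, 0.633, 0.774, 0.0]
ft_force: [-1.9, -0.8, 4.5]
width: 51.0
```

Call:
move_arm:
  moves:
    - [[0,0,0],0]
    - [[0,0,0],0]
    - [[0,0,0],0]
    - [[0,0,0],0]
  jaw: 0.07

```text
t: 15.2
eef_pos: [545.8, 367.0, -4.8]
eef_rot: [0.0, 0.633, 0.774, -0.0]
ft_force: [0.6, -0.1, -0.1]
width: 69.8
```

Call:
move_arm:
  moves:
    - [[0,0,-0.02],0]
    - [[0,0,-0.04],0]
    - [[0,0,-0.06],0]
    - [[0,0,-0.06],0]

```text
t: 15.6
eef_pos: [546.9, 367.7, 57.7]
eef_rot: [0.001, 0.633, 0.774, 0.002]
ft_force: [0.7, 0.0, 0.4]
width: 70.2
```

```bash
python3 go.py 368.5,307,55,118.5 368.5,307,-14.5,118.5
```

```text
shift m [-0.0238 -0.1869  0.002 ] turn -17.0 rows 6
shift m [-0.0239 -0.1872  0.0715] turn -17.0 rows 7
t 15.6 pos [546.9 367.7  57.7] psi 101.5 j [ 0.49  0.71  1.61 -0.    0.81  0.29] F [0.7 0.  0.4] w 70.2 tip 11.0 tilt 0.24
```

Next the cameo: jaw 62 mm and hover.

Call:
move_arm:
  moves:
    - [[-0.024,-0.187,0.002],-17]
    - [[-0.024,-0.187,0.002],-17]
    - [[-0.024,-0.187,0.002],-17]
    - [[-0.024,-0.187,0.002],-17]
    - [[-0.024,-0.187,0.02],-17]
    - [[-0.024,-0.187,0.035],-17]
    - [[-0.024,-0.187,0.035],-17]
    - [[-0.024,-0.187,0.035],-17]
  jaw: 0.064

```text
t: 16.4
eef_pos: [367.2, 306.1, 20.0]
eef_rot: [-0.0, 0.511, 0.859, -0.001]
ft_force: [0.0, -0.7, 0.8]
width: 64.1
```

```bash
python3 go.py 368.5,307,-14.5,118.5; python3 -c "
from h import *
p,d=robot.read_camera('scene');P=cloud('scene',d,340,420,120,175).reshape(-1,3)
h_=cv2.cvtColor(p,cv2.COLOR_RGB2HSV)[120:175,340:420].reshape(-1,3)
k=(h_[:,0]<22)&(h_[:,1]>150)&(np.hypot(P[:,0]-545,P[:,1]-366)<45)&(P[:,2]>8);Q=P[k];print(k.sum(),np.median(Q[:,2]),Q.mean(0),cv2.minEnclosingCircle(Q[:,:2].astype(np.float32)))
cv2.imwrite('pics/s7.png',cv2.resize(p[100:180,280:420],(770,440))[...,::-1])"
```

```text
shift m [0.0002 0.0016 0.0345] turn 0.0 rows 3
t 16.4 pos [367.2 306.1  20. ] psi 118.5 j [ 0.56  0.61  2.09 -0.    0.45  0.06] F [ 0.  -0.7  0.8] w 64.1 tip 11.0 tilt 0.06
181 21.11066547559517 [546.06273888 364.68954838  20.46677445] ((540.6134033203125, 371.54315185546875), 33.90630340576172)
```

View pics/s7.png

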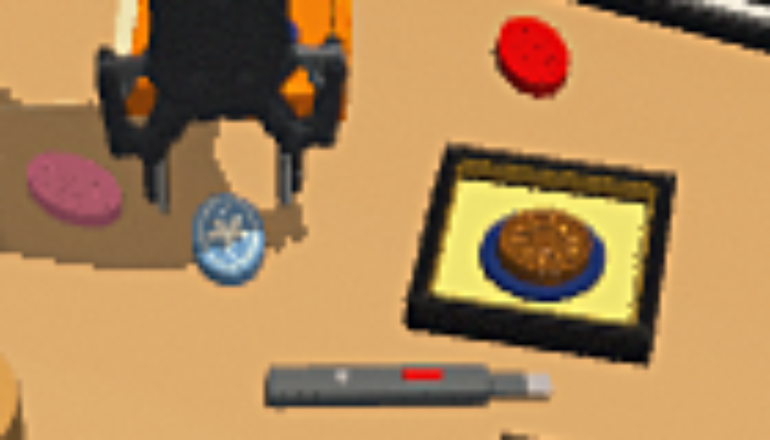

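The medallion sits centred on the navy pad, top about 22. The jaws straddle the cameo, so descend.

Call:
move_arm:
  moves:
    - [[0,0.001,0.015],0]
    - [[0,0.001,0.025],0]
    - [[0,0.001,0.031],0]
    - [[0,0.001,0.0345],0]
    - [[0,0.001,0.0345],0]

```text
t: 16.95
eef_pos: [368.1, 306.6, -14.5]
eef_rot: [-0.0, 0.511, 0.859, -0.0]
ft_force: [0.6, 0.3, -0.0]
width: 64.5
```

Call:
move_arm:
  moves:
    - [[0,0,0],0]
    - [[0,0,0],0]
    - [[0,0,0],0]
    - [[0,0,0],0]
    - [[0,0,0],0]
    - [[0,0,0],0]
  jaw: 0.036

```text
t: 17.55
eef_pos: [368.4, 306.8, -13.4]
eef_rot: [0.0, 0.511, 0.86, 0.0]
ft_force: [-0.2, -1.8, 7.5]
width: 41.3
```

Call:
move_arm:
  moves:
    - [[0,0,-0.01],0]
    - [[0,0,-0.03],0]
    - [[0,0,-0.055],0]
    - [[0,0,-0.08],0]
    - [[0,0,-0.08],0]

```text
t: 18.05
eef_pos: [369.2, 307.4, 68.9]
eef_rot: [0.001, 0.511, 0.859, 0.002]
ft_force: [-0.2, 0.3, -1.8]
width: 41.2
```

```bash
python3 go.py 529.3,-394,65,181.5
cat > cam.py <<'E'
from h import *
s=robot.state();T=s["eef_pos"];q=s["eef_rot"];psi=2*np.arctan2(q[2],q[1])
p,d=robot.read_camera('scene');h_=cv2.cvtColor(p,cv2.COLOR_RGB2HSV);P=cloud('scene',d,0,640,0,400)
m=(((h_[...,0]>95)&(h_[...,0]<118)&(h_[...,1]>40)&(h_[...,2]>110))|((h_[...,1]<60)&(h_[...,2]>170)))&(np.hypot(P[...,0]-T[0],P[...,1]-T[1])<50)&(abs(P[...,2]-T[2]-26)<9)
Q=P[m];u=np.array([np.cos(psi),np.sin(psi)]);v=np.array([-u[1],u[0]]);r=Q[:,:2]-T[:2]
print(len(Q),"z-TCP",np.percentile(Q[:,2]-T[2],[5,50,95]),"long",np.percentile(r@u,[0,2,98,100]),"wide",np.percentile(r@v,[0,2,98,100]))
A=np.c_[r@u,r@v,np.ones(len(r))];print("slopes",np.linalg.lstsq(A,Q[:,2],rcond=None)[0][:2])
E
python3 cam.py
```

```text
shift m [-0.6927 -0.1942  0.0027] turn -63.0 rows 17
t 18.05 pos [369.2 307.4  68.9] psi 118.5 j [ 0.56  0.51  2.06 -0.    0.57  0.06] F [-0.2  0.3 -1.8] w 41.2 tip 11.0 tilt 0.29
107 z-TCP [22.32194779 25.25835683 26.78042822] long [-31.89868039 -31.49795813  27.58308824  31.01882694] wide [-18.63510532 -17.724219    17.84705202  18.37645818]
slopes [0.0070029  0.00860476]
```

```bash
python3 go.py 540,0,68,150 529.3,-394,65,181.5
```

```text
shift m [-0.3515  0.0039 -0.0006] turn -31.5 rows 10
shift m [-0.6926 -0.1936  0.0017] turn -63.0 rows 17
t 18.1 pos [368.8 307.   67.5] psi 118.5 j [ 0.56  0.52  2.06 -0.    0.57  0.06] F [-0.7 -0.  -1.4] w 41.3 tip 11.0 tilt 0.2
```

Call:
move_arm:
  moves:
    - [[-0.351,0.004,0],-31]
    - [[-0.351,0.004,0],-31]
    - [[-0.351,0.004,0],-31]
    - [[-0.351,0.004,0],-31]
    - [[-0.351,0.004,0],-31]
    - [[-0.351,0.004,0],-31]
    - [[-0.351,0.004,0],-31]
    - [[-0.692,-0.193,0],-63]
    - [[-0.692,-0.193,0],-63]
    - [[-0.692,-0.193,0],-63]
    - [[-0.692,-0.193,0],-63]
    - [[-0.692,-0.193,0],-63]

```text
t: 19.3
eef_pos: [527.2, -209.0, 64.9]
eef_rot: [-0.001, -0.016, 1.0, 0.0]
ft_force: [0.4, 0.7, 0.5]
width: 41.3
```

```bash
python3 go.py 529.3,-394,60,181.5
```

```text
shift m [ 0.0037 -0.185   0.0048] turn 0.3 rows 6
t 19.3 pos [ 527.2 -209.    64.9] psi -178.2 j [-0.49  0.61  1.84 -0.    0.69 -2.1 ] F [0.4 0.7 0.5] w 41.3 tip 11.0 tilt 0.08
```

Call:
move_arm:
  moves:
    - [[0.003,-0.165,0.003],0]
    - [[0.003,-0.165,0.003],0]
    - [[0.003,-0.165,0.003],0]
    - [[0.003,-0.165,0.003],0]
    - [[0.003,-0.165,0.003],0]
    - [[0.003,-0.165,0.003],0]

```text
t: 19.9
eef_pos: [528.7, -371.3, 61.9]
eef_rot: [-0.001, -0.013, 1.0, 0.001]
ft_force: [0.2, 0.7, -0.5]
width: 41.6
```

```bash
python3 go.py 529.3,-394,10,181.5 529.3,-394,-2,181.5; python3 cam.py
```

```text
shift m [-0.     -0.0227  0.0519] turn 0.0 rows 4
shift m [-0.0001 -0.0228  0.0639] turn 0.0 rows 4
t 19.9 pos [ 528.7 -371.3   61.9] psi -178.5 j [-0.71  0.7   1.64  0.    0.81 -2.31] F [ 0.2  0.7 -0.5] w 41.6 tip 11.0 tilt 0.11
269 z-TCP [23.33405785 25.32587315 27.33609422] long [-32.12606898 -30.39269441  -1.26613251   1.712659  ] wide [-19.85280907 -17.56226822  18.78580348  21.52795174]
slopes [0.02261601 0.00179896]
```

Call:
move_arm:
  moves:
    - [[0,-0.022,0],0]
    - [[0,-0.022,0.015],0]
    - [[0,-0.022,0.035],0]
    - [[0,-0.022,0.05],0]
    - [[0,-0.022,0.056],0]
    - [[0,-0.022,0.06],0]
    - [[0,-0.022,0.062],0]
    - [[0,-0.022,0.062],0]

```text
t: 20.75
eef_pos: [530.0, -394.4, 1.1]
eef_rot: [0.0, -0.013, 1.0, -0.0]
ft_force: [0.1, -0.3, -0.2]
width: 41.7
```

```bash
python3 go.py 529.3,-394,-2.3,181.5
```

```text
shift m [0.0007 0.0004 0.0034] turn 0.0 rows 3
t 20.75 pos [ 530.  -394.4    1.1] psi -178.5 j [-0.74  0.79  1.63 -0.    0.72 -2.34] F [ 0.1 -0.3 -0.2] w 41.7 tip 11.0 tilt 0.02
```

Call:
move_arm:
  moves:
    - [[0,0,0.0015],0]
    - [[0,0,0.0025],0]
    - [[0,0,0.0035],0]
    - [[0,0,0.0035],0]

```text
t: 21.15
eef_pos: [529.9, -394.5, -2.3]
eef_rot: [0.0, -0.013, 1.0, -0.0]
ft_force: [-0.3, 0.5, 2.3]
width: 41.0
```

Call:
move_arm:
  moves:
    - [[0,0,0],0]
    - [[0,0,0],0]
    - [[0,0,0],0]
    - [[0,0,0],0]
  jaw: 0.06

```text
t: 21.55
eef_pos: [529.8, -394.4, -2.7]
eef_rot: [-0.0, -0.013, 1.0, -0.0]
ft_force: [0.3, -0.6, -0.1]
width: 60.5
```

Call:
move_arm:
  moves:
    - [[0,0,-0.02],0]
    - [[0,0,-0.04],0]
    - [[0,0,-0.06],0]
    - [[0,0,-0.06],0]

```text
t: 21.95
eef_pos: [530.8, -395.2, 59.8]
eef_rot: [0.002, -0.013, 1.0, -0.001]
ft_force: [0.7, -1.0, -0.7]
width: 60.0
```

```bash
python3 go.py 540,-120,60,150 432,123,60,114.5
```

```text
shift m [-0.0165  0.2749 -0.0009] turn 31.5 rows 8
shift m [ 0.085   0.5206 -0.002 ] turn 67.0 rows 13
t 21.95 pos [ 530.8 -395.2   59.8] psi -178.5 j [-0.74  0.71  1.6  -0.    0.82 -2.34] F [ 0.7 -1.  -0.7] w 60.0 tip 11.0 tilt 0.24
```

Call:
move_arm:
  moves:
    - [[0.085,0.52,0],67]
    - [[0.085,0.52,0],67]
    - [[0.085,0.52,0],67]
    - [[0.085,0.52,0],67]
    - [[0.085,0.52,0],67]
    - [[0.085,0.52,0],67]
    - [[0.085,0.52,0],67]
    - [[0.085,0.52,0],67]
    - [[0.085,0.52,0],67]
    - [[0.085,0.52,0],67]
    - [[0.085,0.52,0],67]
    - [[0.085,0.52,0],67]
  jaw: 0.07

```text
t: 23.15
eef_pos: [429.6, 126.8, 56.8]
eef_rot: [-0.0, 0.539, 0.843, -0.0]
ft_force: [-0.5, -1.0, -0.1]
width: 70.0
```

```bash
python3 go.py 432,123,25,114.5; python3 -c "
from h import *
p,d=robot.read_camera('scene');P=cloud('scene',d,210,310,330,400).reshape(-1,3);h_=cv2.cvtColor(p,cv2.COLOR_RGB2HSV)[330:400,210:310].reshape(-1,3)
k=(((h_[:,0]>95)&(h_[:,0]<118)&(h_[:,1]>40)&(h_[:,2]>110))|((h_[:,1]<60)&(h_[:,2]>170)))&(np.hypot(P[:,0]-529,P[:,1]+394)<50)
Q=P[k];print(k.sum(),np.median(Q[:,2]),Q.mean(0),cv2.minAreaRect(Q[:,:2].astype(np.float32)))"
```

```text
shift m [-0.0045  0.0006  0.0318] turn 0.3 rows 3
t 23.15 pos [429.6 126.8  56.8] psi 114.8 j [ 0.14  0.51  2.14  0.    0.5  -0.29] F [-0.5 -1.  -0.1] w 70.0 tip 11.0 tilt 0.05
631 23.213704446766656 [ 527.64118861 -396.10316385   23.17316643] ((525.4888305664062, -395.45361328125), (73.09810638427734, 43.678367614746094), 2.1409239768981934)
```

The cameo rests at about (527,-396) with its top at 23 and a 2° heading, which is good. Now the tile.

Call:
move_arm:
  moves:
    - [[-0.004,0,0.02],0]
    - [[-0.004,0,0.04],0]
    - [[-0.004,0,0.055],0]
    - [[-0.004,0,0.063],0]
    - [[-0.004,0,0.068],0]
    - [[-0.004,0,0.072],0]
    - [[-0.004,0,0.072],0]

```text
t: 23.9
eef_pos: [432.9, 119.3, -14.8]
eef_rot: [0.0, 0.541, 0.841, -0.0]
ft_force: [0.8, -0.5, -0.2]
width: 70.4
```

Call:
move_arm:
  moves:
    - [[0,0,0],0]
    - [[0,0,0],0]
    - [[0,0,0],0]
    - [[0,0,0],0]
    - [[0,0,0],0]
    - [[0,0,0],0]
  jaw: 0.042

```text
t: 24.5
eef_pos: [433.1, 119.5, -13.9]
eef_rot: [0.001, 0.541, 0.841, 0.0]
ft_force: [-0.7, -1.9, 6.7]
width: 47.9
```

Call:
move_arm:
  moves:
    - [[0,0,-0.01],0]
    - [[0,0,-0.03],0]
    - [[0,0,-0.055],0]
    - [[0,0,-0.08],0]
    - [[0,0,-0.08],0]
    - [[0,0,-0.08],0]

```text
t: 25.1
eef_pos: [432.9, 119.6, 66.0]
eef_rot: [0.001, 0.541, 0.841, 0.001]
ft_force: [0.3, 0.3, -0.3]
width: 48.1
```

```bash
python3 go.py 655,-136,65,93.8; python3 cam.py
```

```text
shift m [-0.3247  0.096   0.0014] turn 20.7 rows 9
t 25.1 pos [432.9 119.6  66. ] psi 114.5 j [ 0.12  0.49  2.13 -0.    0.52 -0.31] F [ 0.3  0.3 -0.3] w 48.1 tip 11.0 tilt 0.1
93 z-TCP [19.58291145 22.70500075 24.77227362] long [-20.23683703 -19.83040177  27.09274452  28.27560888] wide [-22.24668    -22.09927038  22.66126716  22.9655545 ]
slopes [0.01420175 0.00580487]
```

The tile is held level and sits about 4 mm along tool x from the TCP, so I'll aim the TCP at (655,-140).

```bash
python3 go.py 655,-140,62,93.8
```

```text
shift m [-0.3284  0.0947  0.0034] turn 20.7 rows 9
t 25.15 pos [432.6 119.5  65.3] psi 114.5 j [ 0.12  0.49  2.13 -0.    0.52 -0.31] F [ 0.5 -0.  -1.5] w 47.8 tip 11.0 tilt 0.02
```

Call:
move_arm:
  moves:
    - [[-0.328,0.095,0.003],20.5]
    - [[-0.328,0.095,0.003],20.5]
    - [[-0.328,0.095,0.003],20.5]
    - [[-0.328,0.095,0.003],20.5]
    - [[-0.328,0.095,0.003],20.5]
    - [[-0.328,0.095,0.003],20.5]
    - [[-0.328,0.095,0.003],20.5]
    - [[-0.328,0.095,0.003],20.5]
    - [[-0.328,0.095,0.003],20.5]
    - [[-0.328,0.095,0.003],20.5]
    - [[-0.328,0.095,0.003],20.5]

```text
t: 26.25
eef_pos: [654.7, -138.4, 62.1]
eef_rot: [-0.0, 0.682, 0.732, -0.0]
ft_force: [-0.1, 0.0, -0.6]
width: 47.7
```

```bash
python3 go.py 655,-140,-2.5,93.8; python3 cam.py
```

```text
shift m [-0.0017  0.0003  0.0646] turn 0.3 rows 4
t 26.25 pos [ 654.7 -138.4   62.1] psi 94.1 j [-0.31  0.72  1.58 -0.    0.85 -0.38] F [-0.1  0.  -0.6] w 47.7 tip 11.0 tilt 0.06
159 z-TCP [19.84882244 23.37887487 25.29083533] long [-20.17558016 -19.68976293  17.93616779  19.34891678] wide [-24.74343625 -22.9151105   23.07743388  23.50556772]
slopes [ 0.02755142 -0.00966944]
```

Call:
move_arm:
  moves:
    - [[-0.001,0,0.025],0]
    - [[-0.001,0,0.045],0]
    - [[-0.001,0,0.055],0]
    - [[-0.001,0,0.059],0]
    - [[-0.001,0,0.0615],0]
    - [[-0.001,0,0.063],0]
    - [[-0.001,0,0.063],0]

```text
t: 27.0
eef_pos: [655.6, -140.6, -0.1]
eef_rot: [0.0, 0.682, 0.731, 0.0]
ft_force: [0.1, 0.7, -0.8]
width: 48.0
```

```bash
python3 go.py 655,-140,-2.7,93.8
```

```text
shift m [ 0.0006 -0.0006  0.0026] turn 0.2 rows 3
t 27.0 pos [ 6.556e+02 -1.406e+02 -1.000e-01] psi 94.0 j [-0.31  0.8   1.6  -0.    0.74 -0.38] F [ 0.1  0.7 -0.8] w 48.0 tip 11.0 tilt 0.05
```

Call:
move_arm:
  moves:
    - [[0,0,0.001],0]
    - [[0,0,0.002],0]
    - [[0,0,0.003],0]
    - [[0,0,0.003],0]

```text
t: 27.4
eef_pos: [655.5, -140.6, -2.9]
eef_rot: [0.0, 0.682, 0.731, 0.0]
ft_force: [-2.1, 0.5, 6.9]
width: 48.2
```

Call:
move_arm:
  moves:
    - [[0,0,0],0]
    - [[0,0,0],0]
    - [[0,0,0],0]
    - [[0,0,0],0]
  jaw: 0.066

```text
t: 27.8
eef_pos: [655.4, -140.5, -3.8]
eef_rot: [-0.0, 0.682, 0.731, -0.0]
ft_force: [0.1, -0.1, 0.3]
width: 65.8
```

Call:
move_arm:
  moves:
    - [[0,0,-0.02],0]
    - [[0,0,-0.05],0]
    - [[0,0,-0.1],0]
    - [[0,0,-0.12],0]
    - [[0,0,-0.12],0]

```text
t: 28.3
eef_pos: [656.8, -140.9, 119.9]
eef_rot: [0.003, 0.682, 0.731, 0.001]
ft_force: [0.9, 0.4, 0.1]
width: 66.0
```

```bash
python3 go.py 430,-200,150,94
```

```text
shift m [-0.0432 -0.2302 -0.0312] turn 0.0 rows 7
t 28.3 pos [ 656.8 -140.9  119.9] psi 94.0 j [-0.31  0.65  1.53 -0.    0.95 -0.38] F [0.9 0.4 0.1] w 66.0 tip 11.0 tilt 0.34
```

Move the arm clear and do a final check of all four.

Call:
move_arm:
  moves:
    - [[-0.043,-0.22,-0.04],0]
    - [[-0.043,-0.22,-0.04],0]
    - [[-0.043,-0.22,-0.04],0]
    - [[-0.043,-0.22,-0.04],0]
    - [[-0.043,-0.22,-0.04],0]
    - [[-0.043,-0.22,-0.04],0]
    - [[-0.043,-0.22,-0.04],0]
    - [[-0.043,-0.22,-0.04],0]

```text
t: 29.1
eef_pos: [439.6, -198.7, 155.7]
eef_rot: [-0.0, 0.682, 0.732, -0.0]
ft_force: [-0.0, -0.4, 0.3]
width: 66.2
```

```bash
cat > fin.py <<'E'
from h import *
p,d=robot.read_camera('scene');q,e=robot.read_camera('top')
for k,(c,a,h0,r) in dict(medal=((545.5,366.5),12,23,30),block=((652.3,156.5),8.3,33,44),cameo=((529.3,-394),1.5,23,38),tile=((655,-136),3.8,21,36)).items():
  for n,D in(('scene',d),('top',e)):
    P=cloud(n,D,0,640,0,400).reshape(-1,3)
    m=(abs(P[:,2]-h0)<5)&(np.hypot(P[:,0]-c[0],P[:,1]-c[1])<r+4)
    Q=P[m]
    if len(Q)<20: print(k,n,"few",len(Q));continue
    A=np.c_[Q[:,:2]-c,np.ones(len(Q))];s=np.linalg.lstsq(A,Q[:,2],rcond=None)[0]
    R=cv2.minAreaRect(Q[:,:2].astype(np.float32))
    print(k,n,len(Q),"z",round(np.median(Q[:,2]),1),"off",np.round(Q[:,:2].mean(0)-c,1),"rect off",np.round(np.array(R[0])-c,1),np.round(R[1],0),round(R[2],1),"want",a,"slope",np.round(s[:2],3))
A=cv2.resize(q[100:250,150:550],(800,300));B=cv2.resize(p[100:400,180:460],(420,450))[:300]
B=cv2.resize(p[110:400,190:450],(270,300))
cv2.imwrite('pics/fin.png',np.vstack([A,np.hstack([B,np.zeros((300,530,3),np.uint8)])])[...,::-1]); cv2.imwrite('pics/fin2.png',cv2.resize(p[100:400,180:450],(540,600))[...,::-1])
E
python3 fin.py
```

```text
medal scene 159 z 21.2 off [1. 1.] rect off [ 1.7 -0.1] [52. 51.] 61.1 want 12 slope [0.002 0.02 ]
medal top 247 z 22.1 off [-0.2  2.4] rect off [-0.5  4.5] [56. 55.] 46.0 want 12 slope [ 0.011 -0.001]
block scene 316 z 32.3 off [ 1.6 -1.4] rect off [1.4 0.3] [80. 40.] 8.1 want 8.3 slope [0.002 0.011]
block top 304 z 33.1 off [ 0.5 -0.4] rect off [ 1.  -0.4] [83. 36.] 8.6 want 8.3 slope [-0.002  0.01 ]
cameo scene 633 z 23.3 off [-1.4 -2. ] rect off [-2.3 -1.3] [70. 43.] 9.4 want 1.5 slope [-0.005  0.005]
cameo top 68 z 23.0 off [17.8 -3.3] rect off [15.3 -5.1] [37. 22.] 44.2 want 1.5 slope [-0.042  0.076]
tile scene 435 z 20.8 off [-0.2 -0.3] rect off [-0.5  0.6] [50. 51.] 5.0 want 3.8 slope [0.008 0.002]
tile top 271 z 20.9 off [-0.8  0.2] rect off [-4.4  2.4] [66. 58.] 90.0 want 3.8 slope [ 0.006 -0.004]
```

View pics/fin2.png

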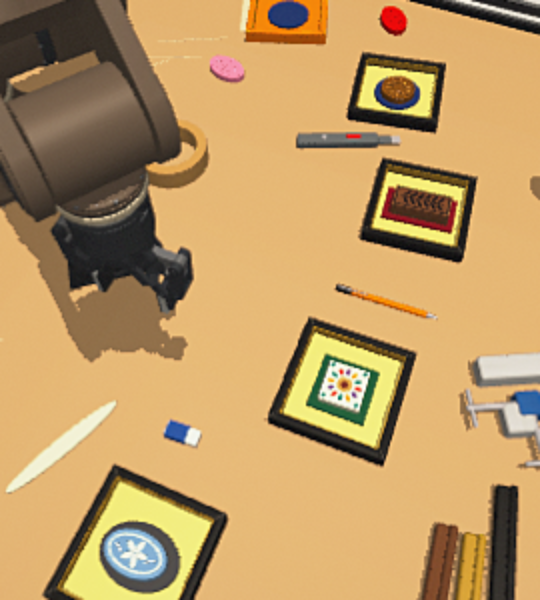

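All four sit centred on their own pads. The cameo's fitted rectangle angle is noisy (2° then 9°), so I'll check it by PCA before handing in.

Run:
```python
from h import *
p,d=robot.read_camera('scene');P=cloud('scene',d,0,640,0,400).reshape(-1,3)
Q=P[(abs(P[:,2]-23)<5)&(np.hypot(P[:,0]-528,P[:,1]+396)<40)][:,:2]
V=np.linalg.eigh(np.cov(Q.T))[1][:,1];a=(np.degrees(np.arctan2(V[1],V[0]))+90)%180-90;print(a)
if abs(a-1.5)<8: print("hand in",robot.hand_in())
```

```text
4.024166821622487
the job is handed in; nothing more can be done
hand in None
```

All four pieces are on their own pads, set down gently, and the job is handed in at about 29 s of the 99 s allowed. No verdict was reported.

| Piece | Off-centre in the scene view | Heading error | Top height (expected) |
|---|---|---|---|
| Medallion | about 1.5 mm | round, not needed | 21–22 mm (23) |
| Block | about 2 mm | under 1° | 32–33 mm (33) |
| Cameo | about 3 mm | about 2.5° | 23 mm (23) |
| Tile | under 1 mm | about 1° | 21 mm (21) |

The scene view shows all four lying level, within about 0.02 rad. The gripper was clear of everything at hand-in.

**Checks that failed or disagreed:**
- **Fingertip height:** `robot.tip_extent` put the tips 11 mm below the TCP, but they were really about 14–19 mm above the reported height. My first two closes on the block therefore missed above it, the second pressing its top with about 20 N. I measured the offset from that contact and corrected for it.
- **Cameo angle:** the rectangle fit gave 2° and then 9°, while a fit to the long axis (PCA) gave 4° against the 1.5° wanted. Even the 9° reading is inside the 11.5° limit.
- **Top camera:** its final fits for the cameo and tile were not usable. The cameo fit had only 68 points and read 18 mm off; the tile outline came out too large. Those two rest on the scene view alone.

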